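Unhook the bench meter and dock it

TASK

The portable bench meter hangs by its side pins in the two deep upturned hooks of the stand. Take it by its handle, ease it up along the leaning hooks by feel until the pins are past the tips, never forcing the rising pins against the hooks (their push must stay under about 8 N), then draw it out on the hooks' open side and set it down gently in the charging tray, upright and fully home on the tray's floor. Leave the other things on the bench where they are.

Things in the scene. Friction and masses are not known exactly. Their poses are not given: they have to be found in the camera images.
- stand: fixed stand with two identical upturned J hooks on posts, planes at its y = +-70 mm, each 12 mm thick along y. Origin on the table midway between the hooks; x points from their open side to their backs (the meter leaves along -x), z up. Feet 10 mm high; nothing else stands between the hooks.
- hook_valley (a point): midway between the hooks, on the line of the resting pins' centres, 102 mm above the table; axes as the stand's. Slot 12 mm wide for the 8 mm pins; prong (-x side) rises 72 mm above this line, back leg (+x side) 95 mm.
- hook_axis (a point): same point as hook_valley: both hook heads are clamped leaning together about this line (along y), towards +x or -x, by an UNMEASURED angle of up to 0.32 rad, new each time. So the slot is not vertical, the tips are up to 23 mm off in x, and the pins must be guided up it by feel. The clamp does not yield.
- meter_handle (a point): middle of the handle bar on top of the portable bench meter (loose, 0.48 to 0.75 kg, pale box, screen on its -x face). Axes: z up, y along bar and pins. Bar flat-sided, 16 mm wide (x), 76 long (y), 20 high, on two 10 mm struts at y = +-30 mm, its underside 25 mm above the box. The meter hangs nearly level at the start and can swing about its pins.
- meter_centre (a point): centre of the meter's box, 70 x 110 x 80 mm (x, y, z), 75 mm below the middle of the handle bar. Steel pins, 8 mm in diameter, stick out of both sides along y to y = +-87 mm, on the line 34 mm above this point (41 mm below the middle of the handle bar).
- meter_foot (a point): centre of the meter's underside, 40 mm below the box's centre, 115 mm below the middle of the handle bar
- tray: fixed grey charging tray, open on top, outside 84 x 124 x 18 mm (x, y, z), inside 76 x 116 mm, walls 4 mm. Origin at centre of its underside on the table; long side along its y. The meter stands in it with its long side along the tray's y.
- tray_floor (a point): centre of the tray's inner floor, 4 mm above the table, where the middle of the meter's underside ends up (14 mm of wall around it)
- meter: the whole meter, origin at the centre of its underside (same point as meter_foot)
- multimeter: bystander: blue handheld multimeter lying flat, 150 x 72 x 34 mm, origin at centre of underside
- imager: bystander: black handheld imager lying flat, 183 mm long, 75 wide, 34 high, origin at underside, below the root of the grip
- screwdriver: bystander: screwdriver lying flat, 160 mm long
- parts_tray: bystander: small empty square parts tray 70 x 70 x 22 mm (not the charging tray), origin at centre of underside
- contact_cleaner: bystander: small bottle, 44 mm diameter, 110 mm tall, origin at centre of underside
- mug: bystander: white mug, 80 mm diameter, 90 mm tall, origin at centre of underside
- solder_reel: bystander: grey reel, 52 mm diameter, 40 mm tall, origin at centre of underside
Mind the look-alikes: they are no part of the job. What is shaped like the meter but red is not meant.

How it is judged:
On the way, in this order (a step that is already met when the one before it is completed fails the run):
1. the meter's pins are lifted past the hook tips and the meter is drawn clear of the hooks on their open side, touching the stand no more (x of meter_centre in the frame of stand below -0.04 m and z of meter_centre in the frame of stand above 0.12 m and contact force between meter and stand below 0.1 N), for 0.05 s.
2. the meter stands upright and fully down in the tray (horizontal distance between meter_foot and tray_floor below 0.006 m and z of meter_foot in the frame of tray_floor below 0.002 m and angle between meter's own z axis and vertical below 0.04 rad and angle between the y axis of meter and the y axis of tray, either way round below 0.1 rad), for 0.2 s.
At the end, for the whole second after the job is handed in: the meter stands in the charging tray, its underside's centre within 6 mm of the tray floor's centre and less than 2 mm above the floor, tilted less than 0.04 rad, long side along the tray's long side within 0.1 rad (either way round), at rest and released (all of step 2 and linear speed of meter below 0.02 m/s and contact force between the fingers and meter below 0.1 N); the robot touches nothing.
It fails at once if the rising meter (its pins more than 8 mm above the valley) is forced against the stand or its hooks with more than 10 N (contact force between meter and stand above 10 N and z of meter_centre in the frame of stand above 0.076 m).
It fails at once if the hanging meter is pressed against the stand with more than 40 N (contact force between meter and stand above 40 N).
It fails at once if the meter is dropped or pressed hard (over 45 N) onto the tray (contact force between meter and tray above 45 N).
It fails at once if a bystander is shifted by more than 30 mm (distance of any of multimeter, imager, screwdriver, parts_tray, contact_cleaner, mug, solder_reel from where it was at the start of the episode above 0.03 m).
It also fails if it takes over 72 s, if anything falls off the work surface, if the arm or the gripper's body presses on something with over 40 N, if the wrist force passes 120 N, or if a joint passes its speed limit or range.

ROBOT

A 6-joint arm with a two-finger parallel gripper is mounted at the origin on the work surface. World frame = base frame: x ahead of the robot, y to its left, z up, the work surface at z = 0. Lengths are in m, angles in rad, forces in N, time in s.
With the tool pointing down it reaches from about 0.35 to 0.975 m from the base axis. Payload 4.9 kg.
Tool frame: the origin (TCP) lies midway between the tips of the shut fingers; the grasp point (between the pads) lies 19 mm behind it; z points along the fingers, y is the direction in which the jaws open and shut (so a half turn about z gives the same grasp; the last joint's range is limited). The gripper opens to 85 mm and grips with 20 to 120 N. Pads are 22 mm wide; open, the fingers measure 114 mm over their backs; the gripper's body (76 mm by 85 mm) begins 54 mm behind the grasp point. The pads swing forward as they close: fully open they stand 13 mm farther back than shut.
Start: joints at [1.081, 0.053, 1.613, -0, 1.476, -0.119], TCP at [0.226, 0.583, 0.231] pointing down, gripper open.
Joint ranges: [-3.01, 3.01], [-1.01, 2.22], [0.06, 2.58], [-1.02, 4.17], [0.09, 2.62], [-3.14, 3.14]. Speed limits (rad/s): [2.57, 2.57, 3.14, 3.14, 3.14, 3.14].

INTERFACE

Orientations are given as a unit quaternion [w, x, y, z].
In Python, from plant import state, grab_frame, camera_params, job_done, boxes_of gives the robot as it stands.
- The arm moves only by the tool step_arm, never from a script. Its argument "steps" is a list of rows, each a list of 4 numbers: the shift along the tool's x, y, z in mm, then the turn about the tool's z in degrees. A call has 1 to 8 rows; each row shifts and turns the pose as measured when the row begins, along the tool's axes as they then stand; what a row does not reach is not made up. A row lasts 1/10 s, in which the tool goes at most 50 mm and 8.59 degrees, less where a joint would pass 70% of its speed; a pose out of reach is approached as far as the arm can. A call is refused whole if a number of a shift passes 50 or a number of a turn 8.59, either way. A call with a gripper value outside its range is refused whole. "claw" is the opening in per cent of the stroke, from 0 (shut) to 100 (fully open), set as the call begins (left out, the last holds). The fingers move at their own pace and stop on an object; the grip force is fixed at half the most. Time passes only in rows, so rows that do not move let the fingers close. It gives the time, the measured TCP pose, the force and the opening at its end, in the units of the state.
- state(): the state, without advancing time (a new reading comes with each control period).
- grab_frame(name): name is "scene" or "side" or "wrist"; returns (picture, depth): 384x512x3 uint8, red, green, blue; 384x512 float32, m along the optical axis (not along the pixel's ray), 0 where there is no reading.
- camera_params(name): a dict with "mtx" (3x3 intrinsics, pixels), "extrinsics" (4x4, takes a point from camera to world coordinates); the wrist camera has in their place "T_tool_cam" (4x4, takes a point from camera to tool coordinates, whose origin is the TCP and whose axes are the flange's). Camera axes: x right, y down, z forward; pixel columns grow to the right and rows downward; lengths in m; the calibration is good to about 2 mm. A picture is of the moment at which its call begins: read the wrist's pose just before it. camera_params takes no time and is no camera call.
- job_done(): hands the job in, once; it reports no verdict.
Trained networks look in the newest picture that a camera, given by its name, has taken for a name from the list of things; names that differ only in an ending like _2 or _b are one class to them, and where a whole thing is asked for, a point or a joint stands for the part that bears it (a point fixed in the world has none). Each returns a list of dicts, best first, with "p" (0 to 1); they miss things now and then, are a little off and sometimes report something else, mostly with a low value. They report only what shows in the picture. A call takes as long as a camera call. They do not tell look-alikes from the thing itself.
- boxes_of(camera, label): "box" ([left, top, width, height] in pixels, round what is visible of it).
The state is a dict: "time": time; "joint_pos": joint angles; "joint_vel": joint speeds; "joint_efforts": joint torques, N m; "tool_pos": TCP position; "tool_rot": TCP orientation; "contact_force": force on the tool from outside, world axes, zero at the start; "ft_torque": the same for the moment, N m; "gripper_width": opening from 0.0 (shut) to 1.0 (fully open).
Only numpy, scipy, OpenCV 4.12 (cv2) and the standard library are available. Lean on these libraries where they do the work, as an engineer would, in place of code of your own. Each camera call takes 0.05 s, during which the arm holds its last target. There are 200 camera calls.

## Working session

There is one attempt and no reset: what is moved stays moved. The work goes in short steps, Python scripts to look and compute and a tool call to move; the robot and the scene stay as the last step left them, time stands still between calls to the robot, and variables do not carry over. Pictures are saved under pics/ and viewed, about 8 in all and at most 12, crops included, and the job is handed in when it is done.

Besides the shell and the picture viewer there is one more tool, called after ">>>" by a JSON object that holds its "api" and its "payload", one argument or row to a line. step_arm: Moves the arm, as the interface text tells. Its arguments: {"type":"object","properties":{"steps":{"type":"array"},"claw":{"type":"number"}},"required":["steps"]}

```bash
mkdir -p pics; ls; cat > h.py <<'E'
import numpy as np, cv2
from plant import state, grab_frame, camera_params, job_done, boxes_of
from scipy.spatial.transform import Rotation as R
def Tt(s):
    q=s["tool_rot"];T=np.eye(4);T[:3,:3]=R.from_quat([q[1],q[2],q[3],q[0]]).as_matrix();T[:3,3]=s["tool_pos"];return T
def grab(n):
    s=state();im,d=grab_frame(n);p=camera_params(n)
    E=p["extrinsics"] if "extrinsics" in p else Tt(s)@np.array(p["T_tool_cam"])
    return im,d,np.array(p["mtx"]),np.array(E)
def cloud(d,K,E):
    v,u=np.mgrid[:d.shape[0],:d.shape[1]]
    P=np.stack([(u-K[0,2])/K[0,0]*d,(v-K[1,2])/K[1,1]*d,d,np.ones_like(d)],-1)@E.T
    P=P[...,:3];P[d<=0]=np.nan;return P
E
python3 - <<'E'
from h import *
ims=[]
s=state();print(s)
for n in ("scene","side"):
    im,d,K,E=grab(n);np.savez(f"{n}.npz",im=im,d=d,K=K,E=E);ims.append(im);print(n,E[:3,3].round(3),E[:3,2].round(2))
    for l in ("stand","meter","tray","meter_handle","multimeter","parts_tray","mug","imager","contact_cleaner"):
        P=cloud(d,K,E)
        for b in boxes_of(n,l)[:3]:
            x,y,w,h=b["box"];c=P[int(y+h/2),int(x+w/2)]
            print(l,round(b["p"],2),np.round(b["box"]),c.round(3))
    cv2.imwrite(f"pics/{n}.png",im[...,::-1])
E
```

```text
pics
{'time': 0.0, 'joint_pos': array([ 1.08097725e+00,  5.33418626e-02,  1.61432008e+00,  9.77031036e-06,
        1.47601627e+00, -1.19012980e-01]), 'joint_vel': array([ 0.00059818,  0.00089913, -0.00032706, -0.00103496, -0.00036239,
        0.00029032]), 'joint_efforts': array([ 9.97898096e-04, -3.93667567e+01, -3.70180321e+01, -1.05773267e-04,
        6.84726663e-03, -1.61083699e-05]), 'tool_pos': array([0.22618145, 0.58195311, 0.23005675]), 'tool_rot': array([-3.17196774e-04,  1.84343048e-01,  9.82861411e-01, -9.93373839e-04]), 'contact_force': array([ 0.48182069,  0.17074478, -1.07679126]), 'ft_torque': array([ 0.0249353 , -0.01026972, -0.0094332 ]), 'gripper_width': 0.9982512702346814}
scene [ 1.293 -0.215  0.726] [-0.78  0.24 -0.58]
stand 0.72 [214. 207.  25.  16.] [ 0.395 -0.023  0.024]
stand 0.57 [267. 188.  71.  90.] [0.627 0.121 0.112]
meter 0.87 [347. 160.  48.  37.] [0.397 0.459 0.078]
meter 0.79 [275. 204.  55.  52.] [0.612 0.128 0.108]
meter 0.78 [145. 174.  55.  48.] [ 0.34  -0.172  0.082]
tray 0.6 [161. 258.  55.  40.] [ 0.598 -0.171  0.005]
tray 0.36 [212. 207.  41.
[... 1031 characters left out ...]
er_handle 0.93 [172. 101.  25.  40.] [0.36  0.433 0.084]
meter_handle 0.8 [128. 145.  50.  33.] [0.214 0.284 0.076]
meter_handle 0.73 [203. 243.  30.  54.] [ 0.307 -0.209  0.127]
multimeter 0.89 [302. 179.  50.  26.] [ 0.733 -0.001  0.035]
multimeter 0.74 [253. 140.  37.  48.] [0.58  0.11  0.107]
parts_tray 0.58 [276. 194.  27.  24.] [0.602 0.003 0.005]
mug 0.76 [321. 290.  41.  43.] [ 0.603 -0.38   0.009]
mug 0.59 [278. 195.  27.  26.] [ 0.606 -0.004  0.007]
imager 0.83 [220. 116.  50.  25.] [0.573 0.377 0.032]
imager 0.56 [254. 138.  37.  49.] [0.581 0.123 0.108]
contact_cleaner 0.86 [342. 209.  18.  28.] [ 0.732 -0.16   0.076]
contact_cleaner 0.64 [256. 141.  31.  48.] [0.576 0.109 0.11 ]
```

```bash
python3 - <<'E'
import cv2,numpy as np
a=cv2.resize(cv2.imread("pics/scene.png")[130:350,60:440],(800,463))
cv2.imwrite("pics/a1.png",a)
b=cv2.imread("pics/side.png")[100:300,170:360]
cv2.imwrite("pics/a2.png",cv2.resize(b,None,fx=3,fy=3,interpolation=cv2.INTER_CUBIC)[:, :])
E
```

```text
(no output)
```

View pics/a1.png

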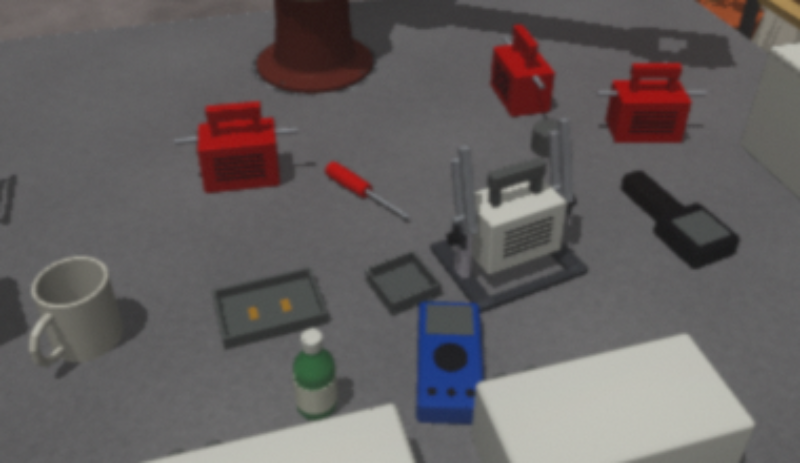

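View pics/a2.png

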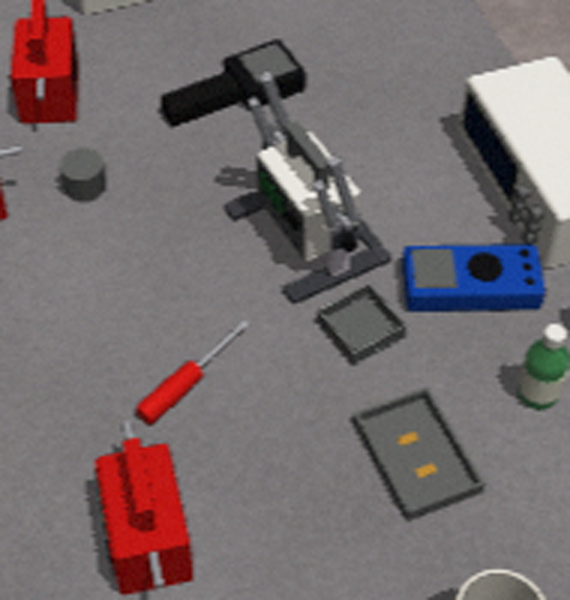

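The picture shows the candidates in the scene view (original pixels). The pale box hanging between the J-hooks is at (302,230), and there are three red look-alikes at (172,198), (309,164) and (370,178). The pale one in the hooks fits. Its green screen faces the robot, so the stand's −x points roughly towards the base. The charging tray, the larger one with orange contacts, is at (188,278), and the small parts tray is at (254,264).

```bash
python3 - <<'E'
from h import *
al=[];C=[]
for n in ("scene","side"):
    z=np.load(n+".npz");P=cloud(z["d"],z["K"],z["E"]).reshape(-1,3);c=z["im"].reshape(-1,3).astype(int)
    m=np.isfinite(P).all(1);P=P[m];c=c[m]
    m=(np.hypot(P[:,0]-.6,P[:,1]-.12)<.11)
    Q=P[m]
    for nm,sel in (("bar",(Q[:,2]>.125)&(Q[:,2]<.158)),("hooks",Q[:,2]>.165),("boxtop",(Q[:,2]>.1)&(Q[:,2]<.115))):
        q=Q[sel]; 
        print(n,nm,len(q))
        if nm=="hooks": print(q[np.argsort(q[:,1])].round(3)[::max(1,len(q)//25)].tolist())
        elif len(q)>4:
            r=cv2.minAreaRect((q[:,:2]*1000).astype(np.float32)); print(r)
    # tray: non-table pts near
    m=(np.abs(P[:,0]-.597)<.085)&(np.abs(P[:,1]+.172)<.1)&(P[:,2]>.011)&(P[:,2]<.026)
    q=P[m];print(n,"tray rim",len(q),cv2.minAreaRect((q[:,:2]*1000).astype(np.float32)),np.percentile(q[:,2],[5,50,95]))
    m=(np.abs(P[:,0]-.597)<.15)&(np.abs(P[:,1]+.172)<.15)&(np.abs(P[:,2])<.01)
    print("table z",np.median(P[m][:,2]))
E
```

```text
scene bar 535
((583.0730590820312, 139.8818359375), (44.235347747802734, 154.19273376464844), 9.908936500549316)
scene hooks 179
[[0.574, 0.062, 0.167], [0.595, 0.065, 0.175], [0.591, 0.066, 0.188], [0.593, 0.066, 0.17], [0.596, 0.067, 0.187], [0.598, 0.068, 0.192], [0.596, 0.069, 0.193], [0.605, 0.069, 0.169], [0.598, 0.071, 0.185], [0.587, 0.072, 0.195], [0.597, 0.073, 0.196], [0.587, 0.074, 0.195], [0.599, 0.076, 0.185], [0.556, 0.199, 0.17], [0.571, 0.203, 0.176], [0.582, 0.203, 0.171], [0.575, 0.204, 0.172], [0.581, 0.204, 0.167], [0.556, 0.205, 0.166], [0.573, 0.206, 0.186], [0.573, 0.208, 0.195], [0.571, 0.208, 0.197], [0.574, 0.21, 0.192], [0.56, 0.211, 0.192], [0.572, 0.213, 0.196], [0.575, 0.214, 0.179]]
scene boxtop 746
((592.9194946289062, 136.57098388671875), (75.05437469482422, 162.7699737548828), 9.06572437286377)
scene tray rim 381 ((596.0438232421875, -171.43727111816406), (88.7466049194336, 124.00221252441406), 3.371634006500244) [0.01174685 0.01661466 0.01916895]
table z -5.507984653591036e-05
side bar 249
((580.1318969726562, 134.4298095703125), (42.13594818115234
[... 243 characters left out ...]
94, 0.065, 0.167], [0.584, 0.065, 0.193], [0.569, 0.066, 0.166], [0.602, 0.067, 0.166], [0.59, 0.07, 0.168], [0.583, 0.072, 0.194], [0.566, 0.198, 0.191], [0.57, 0.199, 0.185], [0.57, 0.2, 0.167], [0.564, 0.201, 0.186], [0.564, 0.202, 0.189], [0.55, 0.202, 0.166], [0.551, 0.203, 0.17], [0.571, 0.203, 0.19], [0.575, 0.205, 0.178], [0.569, 0.206, 0.197], [0.559, 0.208, 0.198], [0.567, 0.209, 0.199]]
side boxtop 414
((588.4287109375, 138.8909149169922), (74.11251831054688, 174.35317993164062), 10.6119966506958)
side tray rim 283 ((592.9432373046875, -174.25350952148438), (86.21161651611328, 127.09932708740234), 3.7775611877441406) [0.01167658 0.01778381 0.02219888]
table z 0.0011676149981931783
```

>>> {"api": "step_arm", "payload": {
  "steps": [
    [0,0,-20,8.4],
    [0,0,-20,8.4],
    [0,0,-20,8.4],
    [0,0,-20,8.4],
    [0,0,-20,8.4],
    [0,0,-10,8.4],
    [0,0,0,8.4]
  ]
}}

```text
time: 1.7
tool_pos: [0.2262, 0.5819, 0.3442]
tool_rot: [0.0, 0.653, 0.757, -0.001]
contact_force: [0.6, -0.2, -0.2]
gripper_width: 1.009
```

```bash
python3 - <<'E'
from h import *
s=state();T=Tt(s);print(s["time"],T.round(3)); print(np.round(camera_params("wrist")["T_tool_cam"],3))
print("to (0.5,.13) tool axes mm",(T[:3,:3].T@(np.array([.5,.125,.37])-T[:3,3])*1000).round())
z=np.load("scene.npz")
E
```

```text
1.7 [[-0.147  0.989 -0.001  0.226]
 [ 0.989  0.147 -0.003  0.582]
 [-0.002 -0.002 -1.     0.344]
 [ 0.     0.     0.     1.   ]]
[[-0.001 -0.955 -0.296  0.075]
 [ 1.    -0.    -0.001  0.   ]
 [ 0.001 -0.296  0.955 -0.14 ]
 [ 0.     0.     0.     1.   ]]
to (0.5,.13) tool axes mm [-492.  204.  -25.]
```

>>> {"api": "step_arm", "payload": {
  "steps": [
    [-42,24,0,1.3],
    [-42,24,0,0],
    [-42,24,0,0],
    [-42,24,0,0],
    [-42,24,0,0],
    [-42,24,0,0],
    [-42,24,0,0],
    [-42,24,0,0]
  ]
}}

```text
time: 2.5
tool_pos: [0.4632, 0.2674, 0.3459]
tool_rot: [0.0, 0.658, 0.753, 0.001]
contact_force: [1.2, 1.3, -0.3]
gripper_width: 1.001
```

>>> {"api": "step_arm", "payload": {
  "steps": [
    [-42,24,0,0],
    [-42,24,0,0],
    [-42,24,0,0],
    [-20,12,0,0],
    [0,0,0,0],
    [0,0,0,0]
  ]
}}

```text
time: 3.1
tool_pos: [0.5709, 0.1229, 0.3459]
tool_rot: [0.001, 0.662, 0.75, 0.002]
contact_force: [0.0, -0.5, 1.3]
gripper_width: 1.0
```

```bash
python3 - <<'E'
from h import *
s=state();print(s["time"],Tt(s).round(3)[:3],s["contact_force"])
im,d,K,E=grab("wrist");np.savez("w1.npz",im=im,d=d,K=K,E=E)
print(E[:3,3])
for b in boxes_of("wrist","meter_handle"): print(b)
cv2.imwrite("pics/w1.png",im[...,::-1])
P=cloud(d,K,E);q=P.reshape(-1,3);q=q[np.isfinite(q).all(1)]
a=np.radians(9.8);ex=np.array([np.cos(a),np.sin(a)]);ey=np.array([-ex[1],ex[0]])
c0=np.array([.582,.135]);X=(q[:,:2]-c0)@ex;Y=(q[:,:2]-c0)@ey;Z=q[:,2]
m=(abs(X)<.06)&(abs(Y)<.1)
f=lambda v:np.percentile(v,[0.5,50,99.5]).round(4) if len(v) else None
b=m&(Z>.145)&(Z<.162)&(abs(Y)<.05); print("bar",b.sum(),f(X[b]),f(Y[b]),f(Z[b]),cv2.minAreaRect((q[b][:,:2]*1000).astype(np.float32)))
b=m&(Z>.1)&(Z<.118)&(abs(Y)<.06); print("box",b.sum(),f(X[b]),f(Y[b]),f(Z[b]),cv2.minAreaRect((q[b][:,:2]*1000).astype(np.float32)))
for zz in np.arange(.11,.205,.01):
  for sg in (1,-1):
    b=m&(abs(Z-zz)<.005)&(sg*Y>.06)&(sg*Y<.085)
    print(round(zz,3),sg,b.sum(),f(X[b]), np.histogram(X[b],np.arange(-.04,.04,.004))[0])
E
```

```text
3.1 [[-0.124  0.992  0.004  0.571]
 [ 0.992  0.124  0.002  0.123]
 [ 0.001  0.004 -1.     0.346]] [ 0.01429558 -0.51442787  1.27276645]
[0.56126924 0.19749845 0.4858235 ]
{'box': [0.0, 0.2, 73.8, 27.3], 'p': 0.66}
{'box': [63.7, 251.4, 60.4, 49.5], 'p': 0.61}
{'box': [237.6, 86.5, 54.2, 116.1], 'p': 0.59}
bar 792 [-0.0015  0.0064  0.0142] [-0.0338  0.0056  0.0409] [0.1469 0.15   0.1521] ((587.7034912109375, 139.47586059570312), (15.897369384765625, 75.96426391601562), 9.822075843811035)
box 3241 [-0.028   0.0062  0.043 ] [-0.0551  0.0099  0.058 ] [0.1003 0.105  0.1078] ((589.351318359375, 136.0594940185547), (71.48019409179688, 119.41264343261719), 9.684964179992676)
0.11 1 16 [-0.003   0.0237  0.0248] [0 0 0 0 0 0 0 0 0 2 0 0 0 0 0 6 8 0 0]
0.11 -1 55 [-0.0101  0.0001  0.0248] [ 0  0  0  0  0  0  0  5  6 15  3  0  0  6  5  7  8  0  0]
0.12 1 17 [-0.0057  0.0208  0.0225] [ 0  0  0  0  0  0  0  0  2  0  0  0  0  0  1 14  0  0  0]
0.12 -1 62 [-0.0126  0.0108  0.0224] [ 0  0  0  0  0  0  1  6 14  8  0  0  4  5  8 16  0  0  0]
0.13 1 21 [-0.0082  0.0176  0.0191] [ 0  0  0  0  0  0  0  1 
[... 763 characters left out ...]
  0  0  0 14  8  0  0  0  0  0  0]
0.17 -1 87 [-0.0248 -0.0171  0.0084] [ 0  0  0  2 20 25  1  0  1  8 12 17  1  0  0  0  0  0  0]
0.18 1 26 [0.002  0.0044 0.0057] [ 0  0  0  0  0  0  0  0  0  0  4 22  0  0  0  0  0  0  0]
0.18 -1 46 [-0.0075  0.0019  0.0059] [ 0  0  0  0  0  0  0  0  7 12 11 16  0  0  0  0  0  0  0]
0.19 1 149 [-0.0105 -0.0044  0.0032] [ 0  0  0  0  0  0  0 35 47 35 32  0  0  0  0  0  0  0  0]
0.19 -1 115 [-0.0104 -0.0045  0.0029] [ 0  0  0  0  0  0  0 23 40 27 25  0  0  0  0  0  0  0  0]
0.2 1 21 [-0.0061 -0.0014  0.0005] [ 0  0  0  0  0  0  0  0  4 16  1  0  0  0  0  0  0  0  0]
0.2 -1 15 [-0.0069 -0.0013  0.0002] [ 0  0  0  0  0  0  0  0  3 10  2  0  0  0  0  0  0  0  0]
```

View pics/w1.png

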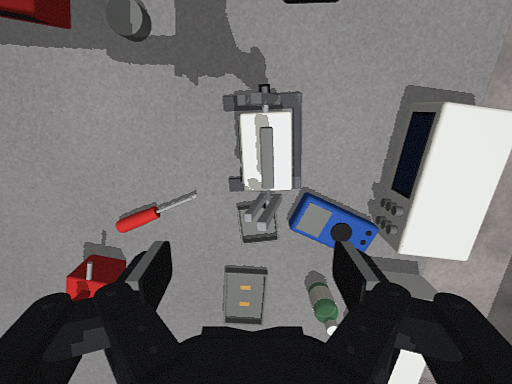

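The wrist depth gives the following:
- **Handle bar:** 16×76 mm, yaw 9.8°, centre (0.588, 0.139), top at z≈0.150. In the picture it is at about (266,156).
- **Hooks:** they lean towards −x, with slope about −0.275 (≈0.27 rad), the same on both.

I'll approach and check again from lower down.

>>> {"api": "step_arm", "payload": {
  "steps": [
    [7,9,25,-2.7],
    [7,9,25,0],
    [0,0,25,0],
    [0,0,25,0],
    [0,0,0,0],
    [0,0,0,0]
  ]
}}

```text
time: 3.8
tool_pos: [0.5843, 0.1497, 0.2476]
tool_rot: [0.003, 0.638, 0.77, 0.005]
contact_force: [0.5, -1.0, 0.7]
gripper_width: 0.994
```

```bash
cat > bar.py <<'E'
from h import *
s=state();T=Tt(s);print(s["time"],T.round(4)[:3],s["contact_force"].round(1), "yaw y",np.degrees(np.arctan2(T[1,1],T[0,1])).round(2))
im,d,K,E=grab("wrist")
P=cloud(d,K,E);q=P.reshape(-1,3);q=q[np.isfinite(q).all(1)]
a=np.radians(9.8);ex=np.array([np.cos(a),np.sin(a)]);ey=np.array([-ex[1],ex[0]])
c0=np.array([.582,.135]);X=(q[:,:2]-c0)@ex;Y=(q[:,:2]-c0)@ey;Z=q[:,2]
m=(abs(X)<.06)&(abs(Y)<.1)
b=m&(Z>.143)&(Z<.162)&(abs(Y)<.05)&(abs(X-.006)<.014)
r=cv2.minAreaRect((q[b][:,:2]*1000).astype(np.float32));print(r,np.median(Z[b]))
A=np.c_[X[b],Y[b],np.ones(b.sum())];print("bar plane",np.linalg.lstsq(A,Z[b],rcond=None)[0].round(3))
b=m&(Z>.1)&(Z<.118)&(abs(Y)<.05)&(abs(X-.006)<.03);A=np.c_[X[b],Y[b],np.ones(b.sum())];print("box plane",np.linalg.lstsq(A,Z[b],rcond=None)[0].round(3),np.median(Z[b]))
for zz in np.arange(.12,.2,.01):
    b=m&(abs(Z-zz)<.002)&(abs(abs(Y)-.07)<.012)
    print(round(zz,3),b.sum(),np.histogram(X[b],np.arange(-.04,.04,.004))[0],X[b].max() if b.any() else 0)
t=np.array([*(np.array(r[0])/1000),.124]);print("to grasp, tool mm",(T[:3,:3].T@(t-T[:3,3])*1000).round(1))
E
python3 bar.py
```

```text
3.8 [[-0.1862  0.9824  0.0107  0.5843]
 [ 0.9825  0.1862  0.004   0.1497]
 [ 0.0019  0.0113 -0.9999  0.2476]] [ 0.5 -1.   0.7] yaw y 10.73
((587.8275146484375, 139.91647338867188), (16.058088302612305, 75.78638458251953), 9.676355361938477) 0.15007221141195706
bar plane [ 0.039 -0.01   0.15 ]
box plane [0.038 0.    0.105] 0.1051126937077489
0.12 68 [ 0  0  0  0  0  0  1 11 11  9  0  0  3  6  6 21  0  0  0] 0.02199950187091135
0.13 73 [ 0  0  0  0  0  0  6 10 15  0  0  3  9  6 24  0  0  0  0] 0.019359014305636312
0.14 78 [ 0  0  0  0  0  4  8 22  0  0  0  9  8 25  2  0  0  0  0] 0.016686450756189554
0.15 86 [ 0  0  0  0  3 13 17  9  0  0  4  6  8 26  0  0  0  0  0] 0.013682610705677922
0.16 138 [ 0  0  0  1  9 12 45  0  0  4 15 16 36  0  0  0  0  0  0] 0.010996716093496003
0.17 70 [ 0  0  0  0  0  0  0  0  0 13 12 36  9  0  0  0  0  0  0] 0.008110179178387494
0.18 81 [ 0  0  0  0  0  0  0  0 12 15 17 37  0  0  0  0  0  0  0] 0.00550681980359948
0.19 110 [ 0  0  0  0  0  0  0 18 26 14 52  0  0  0  0  0  0  0  0] 0.0026573266109337548
0.2 0 [0 0 0 0 0 0 0 0 0 0 0 0 0 0 0 0 0 0 0] 0
to grasp, tool mm [-10.5   0.2 123.6]
```

>>> {"api": "step_arm", "payload": {
  "steps": [
    [-5,0,12,0.5],
    [-3,0,15,0.2],
    [0,0,15,0],
    [0,0,15,0],
    [0,0,0,0],
    [0,0,0,0],
    [0,0,0,0]
  ]
}}

```text
time: 4.55
tool_pos: [0.5877, 0.1415, 0.189]
tool_rot: [0.004, 0.643, 0.766, 0.007]
contact_force: [0.3, 0.5, 0.6]
gripper_width: 1.001
```

```bash
python3 bar.py | grep -v '^0\.'
```

```text
4.55 [[-0.1731  0.9848  0.0151  0.5877]
 [ 0.9849  0.173   0.0046  0.1415]
 [ 0.0019  0.0157 -0.9999  0.189 ]] [0.3 0.5 0.6] yaw y 9.96
((587.921630859375, 140.209228515625), (16.032211303710938, 75.77318572998047), 9.776763916015625) 0.15005600771852495
bar plane [ 0.041 -0.007  0.15 ]
box plane [0.04  0.    0.105] 0.10511454178491161
to grasp, tool mm [-1.5 -1.1 65. ]
```

>>> {"api": "step_arm", "payload": {
  "steps": [
    [-1,-1,20,0],
    [0,-0.5,20,0],
    [0,-0.5,20,0],
    [0,0,3,0],
    [0,0,0,0]
  ]
}}

```text
time: 5.1
tool_pos: [0.591, 0.1411, 0.1305]
tool_rot: [0.008, 0.643, 0.766, 0.011]
contact_force: [-0.4, -0.2, 1.0]
gripper_width: 0.998
```

```bash
cat > st.py <<'E'
from h import *
s=state();T=Tt(s);a=np.radians(9.8);ex=np.array([np.cos(a),np.sin(a),0]);ey=np.array([-ex[1],ex[0],0])
p=T[:3,3]-np.array([.5879,.1401,0]);f=s["contact_force"];t=s["ft_torque"]
print("t",round(s["time"],2),"stand xyz mm",np.round([p@ex*1e3,p@ey*1e3,p[2]*1e3],1),"F",np.round([f@ex,f@ey,f[2]],1),"M",np.round([t@ex,t@ey,t[2]],2),"yaw",np.degrees(np.arctan2(T[1,1],T[0,1])).round(2),"tilt",T[2,:2].round(4),"w",round(s["gripper_width"],3))
E
python3 st.py
```

```text
t 5.1 stand xyz mm [  3.2   0.5 130.5] F [-0.4 -0.2  1. ] M [-0.02  0.05 -0.04] yaw 9.98 tilt [0.0013 0.0266] w 0.998
```

>>> {"api": "step_arm", "payload": {
  "steps": [
    [0,-3,-20,0],
    [0,0,-20,0],
    [0,0,0,0]
  ]
}}

```text
time: 5.4
tool_pos: [0.5882, 0.1406, 0.1748]
tool_rot: [0.009, 0.643, 0.766, 0.012]
contact_force: [1.1, -0.4, 0.7]
gripper_width: 1.0
```

```bash
python3 st.py
```

```text
t 5.4 stand xyz mm [  0.4   0.5 174.8] F [ 1.  -0.6  0.7] M [0.04 0.01 0.  ] yaw 9.99 tilt [0.0011 0.03  ] w 1.0
```

>>> {"api": "step_arm", "payload": {
  "steps": [
    [0,0,4,0],
    [0,0,4,0],
    [0,0,4,0],
    [0,0,4,0],
    [0,0,4,0],
    [0,0,4,0],
    [0,0,4,0],
    [0,0,4,0]
  ]
}}

```text
time: 6.2
tool_pos: [0.5884, 0.1408, 0.138]
tool_rot: [0.008, 0.643, 0.766, 0.011]
contact_force: [0.7, -0.4, -0.1]
gripper_width: 0.996
```

```bash
python3 st.py
```

```text
t 6.2 stand xyz mm [  0.6   0.6 138. ] F [ 0.6 -0.5 -0.1] M [-0.    0.02 -0.01] yaw 9.99 tilt [0.0013 0.0277] w 0.996
```

>>> {"api": "step_arm", "payload": {
  "steps": [
    [0,0,3,0],
    [0,-0.5,3,0],
    [0,0,3,0],
    [0,0,3,0],
    [0,0,2,0],
    [0,0,0,0],
    [0,0,0,0]
  ]
}}

```text
time: 6.9
tool_pos: [0.588, 0.1407, 0.122]
tool_rot: [0.008, 0.643, 0.766, 0.011]
contact_force: [0.7, 0.2, 0.4]
gripper_width: 0.998
```

```bash
python3 st.py
```

```text
t 6.9 stand xyz mm [  0.2   0.6 122. ] F [0.7 0.1 0.4] M [0.05 0.02 0.07] yaw 9.99 tilt [0.0013 0.0268] w 0.998
```

>>> {"api": "step_arm", "payload": {
  "steps": [
    [0,0,0,0],
    [0,0,0,0],
    [0,0,0,0],
    [0,0,0,0],
    [0,0,0,0],
    [0,0,0,0]
  ],
  "claw": 23
}}

```text
time: 7.5
tool_pos: [0.5885, 0.1408, 0.1229]
tool_rot: [0.009, 0.643, 0.766, 0.011]
contact_force: [-0.2, -1.0, -0.3]
gripper_width: 0.228
```

```bash
python3 st.py; python3 - <<'E'
from h import *
im,d,K,E=grab("wrist");cv2.imwrite("pics/w2.png",cv2.resize(im[...,::-1][40:340,100:420],None,fx=2,fy=2))
E
```

```text
t 7.5 stand xyz mm [  0.7   0.6 122.9] F [-0.4 -1.  -0.3] M [0.02 0.01 0.02] yaw 9.99 tilt [0.0012 0.0283] w 0.228
```

View pics/w2.png

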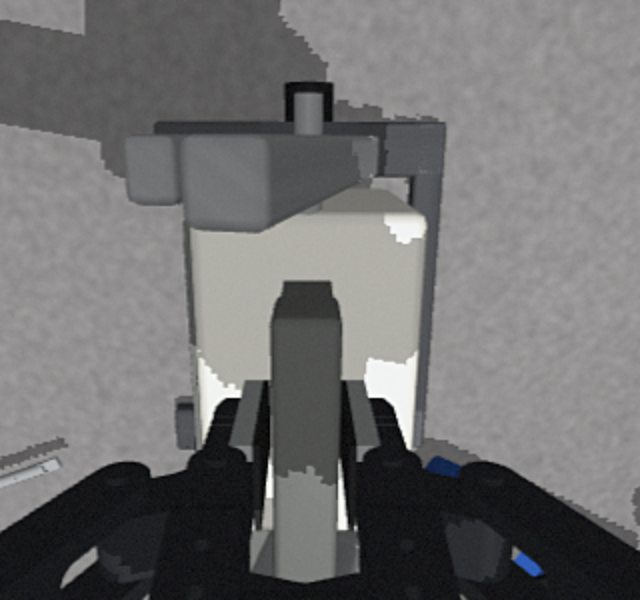

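The bar (crop about (306,450)) lies centred between the pads and parallel to them. Now closing.

>>> {"api": "step_arm", "payload": {
  "steps": [
    [0,0,0,0],
    [0,0,0,0],
    [0,0,0,0],
    [0,0,0,0]
  ],
  "claw": 0
}}

```text
time: 7.95
tool_pos: [0.5885, 0.1408, 0.1229]
tool_rot: [0.009, 0.643, 0.766, 0.011]
contact_force: [-0.2, 0.3, -0.8]
gripper_width: 0.173
```

```bash
python3 st.py
```

```text
t 7.95 stand xyz mm [  0.7   0.6 122.9] F [-0.1  0.3 -0.8] M [ 0.    0.07 -0.05] yaw 10.0 tilt [0.0011 0.0281] w 0.173
```

>>> {"api": "step_arm", "payload": {
  "steps": [
    [0,-0.2,-1,0],
    [0,-0.2,-1,0],
    [0,-0.2,-1,0],
    [0,-0.2,-1,0],
    [0,0,0,0]
  ]
}}

```text
time: 8.45
tool_pos: [0.5869, 0.1405, 0.1235]
tool_rot: [0.008, 0.643, 0.766, 0.011]
contact_force: [2.1, -0.2, -4.3]
gripper_width: 0.176
```

```bash
python3 st.py
```

```text
t 8.45 stand xyz mm [ -0.9   0.6 123.5] F [ 2.  -0.6 -4.3] M [ 0.04 -0.37 -0.02] yaw 9.96 tilt [0.0016 0.0274] w 0.176
```

>>> {"api": "step_arm", "payload": {
  "steps": [
    [0,0.3,-2,0],
    [0,0,-2,0],
    [0,0,-2,0],
    [0,0,0,0]
  ]
}}

```text
time: 8.85
tool_pos: [0.5855, 0.1403, 0.1289]
tool_rot: [0.007, 0.643, 0.766, 0.009]
contact_force: [1.8, 0.4, -4.7]
gripper_width: 0.17
```

```bash
python3 st.py
```

```text
t 8.85 stand xyz mm [ -2.3   0.6 128.9] F [ 1.8  0.1 -4.7] M [-0.04 -0.26  0.01] yaw 9.96 tilt [0.0017 0.0229] w 0.17
```

>>> {"api": "step_arm", "payload": {
  "steps": [
    [0,0.8,-2,0],
    [0,0.3,-2,0],
    [0,0,-2,0],
    [0,0,0,0]
  ]
}}

```text
time: 9.25
tool_pos: [0.585, 0.1404, 0.1348]
tool_rot: [0.005, 0.643, 0.766, 0.008]
contact_force: [0.7, -0.1, -5.0]
gripper_width: 0.177
```

```bash
python3 st.py
```

```text
t 9.25 stand xyz mm [ -2.8   0.8 134.8] F [ 0.7 -0.3 -5. ] M [ 0.02  0.03 -0.02] yaw 9.99 tilt [0.0018 0.0188] w 0.177
```

>>> {"api": "step_arm", "payload": {
  "steps": [
    [0,-0.5,-3,0],
    [0,-0.6,-3,0],
    [0,-0.6,-3,0]
  ]
}}

```text
time: 9.55
tool_pos: [0.5824, 0.1399, 0.1436]
tool_rot: [0.005, 0.643, 0.766, 0.007]
contact_force: [1.2, -0.3, -5.4]
gripper_width: 0.175
```

```bash
python3 st.py
```

```text
t 9.55 stand xyz mm [ -5.5   0.8 143.6] F [ 1.2 -0.5 -5.4] M [-0.01 -0.01 -0.04] yaw 9.99 tilt [0.0019 0.0167] w 0.175
```

>>> {"api": "step_arm", "payload": {
  "steps": [
    [0,-0.3,-3,0],
    [0,-0.5,-3,0],
    [0,-0.5,-3,0]
  ]
}}

```text
time: 9.85
tool_pos: [0.5809, 0.1397, 0.1537]
tool_rot: [0.005, 0.643, 0.766, 0.007]
contact_force: [0.6, -0.8, -6.3]
gripper_width: 0.175
```

```bash
python3 st.py
```

```text
t 9.85 stand xyz mm [ -7.    0.8 153.7] F [ 0.4 -0.9 -6.3] M [-0.05  0.05 -0.01] yaw 9.99 tilt [0.0019 0.0171] w 0.175
```

>>> {"api": "step_arm", "payload": {
  "steps": [
    [0,-1.0,-3,0],
    [0,-0.9,-3,0],
    [0,-0.8,-3,0]
  ]
}}

```text
time: 10.15
tool_pos: [0.5779, 0.1391, 0.1637]
tool_rot: [0.005, 0.643, 0.766, 0.007]
contact_force: [-0.3, 0.3, -5.3]
gripper_width: 0.18
```

```bash
python3 st.py
```

```text
t 10.15 stand xyz mm [-10.    0.7 163.7] F [-0.3  0.4 -5.3] M [ 0.03  0.03 -0.01] yaw 9.99 tilt [0.0019 0.0174] w 0.18
```

>>> {"api": "step_arm", "payload": {
  "steps": [
    [0,-1.0,-3,0],
    [0,-0.9,-3,0],
    [0,-0.9,-3,0]
  ]
}}

```text
time: 10.45
tool_pos: [0.5747, 0.1385, 0.1734]
tool_rot: [0.005, 0.643, 0.766, 0.007]
contact_force: [0.7, -0.9, -5.4]
gripper_width: 0.178
```

```bash
python3 st.py
```

```text
t 10.45 stand xyz mm [-13.3   0.7 173.4] F [ 0.6 -1.  -5.4] M [-0.02  0.03 -0.01] yaw 9.99 tilt [0.0019 0.0174] w 0.178
```

>>> {"api": "step_arm", "payload": {
  "steps": [
    [0,-0.8,-3,0],
    [0,-0.8,-3,0],
    [0,-0.8,-3,0]
  ]
}}

```text
time: 10.75
tool_pos: [0.5719, 0.138, 0.1831]
tool_rot: [0.005, 0.643, 0.766, 0.007]
contact_force: [-0.2, -0.0, -5.7]
gripper_width: 0.174
```

```bash
python3 st.py
```

```text
t 10.75 stand xyz mm [-16.2   0.7 183.1] F [-0.2  0.  -5.7] M [ 0.    0.01 -0.02] yaw 10.0 tilt [0.0019 0.0173] w 0.174
```

Line value is −15.9, so it is still centred.

>>> {"api": "step_arm", "payload": {
  "steps": [
    [0,-0.7,-3,0],
    [0,-0.8,-3,0],
    [0,-0.8,-3,0]
  ]
}}

```text
time: 11.05
tool_pos: [0.5692, 0.1375, 0.1929]
tool_rot: [0.005, 0.643, 0.766, 0.007]
contact_force: [0.1, 0.4, -5.1]
gripper_width: 0.177
```

```bash
python3 st.py
```

```text
t 11.05 stand xyz mm [-18.8   0.7 192.9] F [ 0.1  0.4 -5.1] M [-0.01  0.04  0.  ] yaw 10.0 tilt [0.0019 0.0173] w 0.177
```

>>> {"api": "step_arm", "payload": {
  "steps": [
    [0,-0.8,-3,0],
    [0,-0.8,-3,0],
    [0,-0.8,-3,0],
    [0,-0.8,-3,0],
    [0,-0.8,-3,0],
    [0,0,0,0]
  ]
}}

```text
time: 11.65
tool_pos: [0.5648, 0.1367, 0.2099]
tool_rot: [0.005, 0.643, 0.766, 0.008]
contact_force: [-0.8, -1.4, -5.1]
gripper_width: 0.179
```

```bash
python3 st.py; python3 - <<'E'
from h import *
im,d,K,E=grab("side");im2,*_=grab("scene")
a=cv2.resize(im[90:220,220:320],None,fx=4,fy=4);b=cv2.resize(im2[150:280,250:350],None,fx=4,fy=4)
cv2.imwrite("pics/s2.png",np.hstack([a,b])[...,::-1])
E
```

```text
t 11.65 stand xyz mm [-23.3   0.6 209.9] F [-1.  -1.3 -5.1] M [0.01 0.03 0.  ] yaw 10.0 tilt [0.0018 0.0184] w 0.179
```

View pics/s2.png

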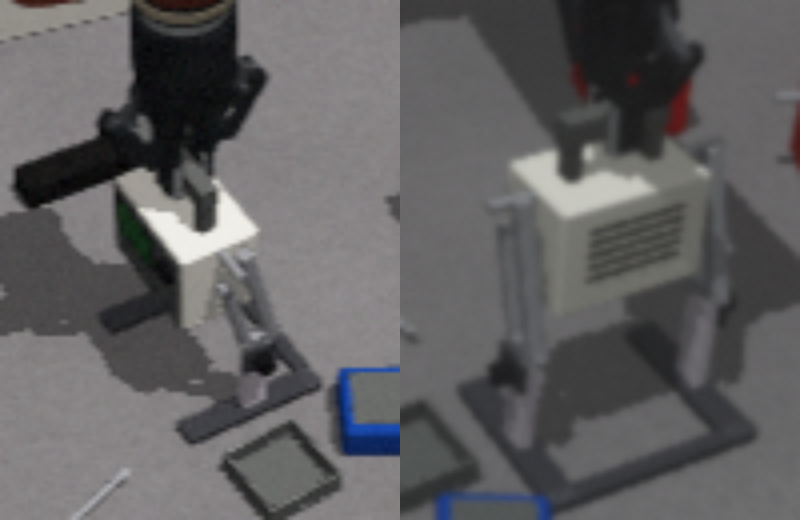

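The side view (left) shows the near pin at about (238,262), at the top of the back leg and past the prong tip. Force is only the weight, about 5 N. Drawing out along −x, slowly at first.

>>> {"api": "step_arm", "payload": {
  "steps": [
    [0,-3,-2,0],
    [0,-4,-1,0],
    [0,-5,0,0]
  ]
}}

```text
time: 12.05
tool_pos: [0.552, 0.1344, 0.2117]
tool_rot: [0.005, 0.643, 0.766, 0.007]
contact_force: [-0.7, 0.6, -5.7]
gripper_width: 0.176
```

```bash
python3 st.py
```

```text
t 12.05 stand xyz mm [-36.3   0.5 211.7] F [-0.6  0.7 -5.7] M [ 0.01 -0.02 -0.01] yaw 9.99 tilt [0.0019 0.0164] w 0.176
```

>>> {"api": "step_arm", "payload": {
  "steps": [
    [0,-8,0,0],
    [0,-10,0,0],
    [0,-12,0,0],
    [0,-15,0,0],
    [0,-15,0,0],
    [0,-15,0,0],
    [0,0,0,0],
    [0,0,0,0]
  ]
}}

```text
time: 12.85
tool_pos: [0.4697, 0.1202, 0.2095]
tool_rot: [0.004, 0.643, 0.766, 0.006]
contact_force: [-0.2, -0.4, -4.5]
gripper_width: 0.176
```

```bash
python3 st.py;python3 - <<'E'
from h import *
T=Tt(state())
print("to (.58,-.172,z) tool mm",(T[:3,:3].T@(np.array([.594,-.173,T[2,3]])-T[:3,3])*1000).round(1))
E
```

```text
t 12.85 stand xyz mm [-119.9    0.5  209.5] F [-0.3 -0.3 -4.5] M [0.05 0.01 0.02] yaw 10.0 tilt [0.0019 0.015 ] w 0.176
to (.58,-.172,z) tool mm [-310.3   71.5    0.5]
```

>>> {"api": "step_arm", "payload": {
  "steps": [
    [-12,0,0,0],
    [-20,0,0,0.8],
    [-20,0,0,0.8],
    [-20,0,0,0.8],
    [-20,0,0,0.8],
    [-20,0,0,0.8],
    [-20,0,0,0.8],
    [-20,0,0,0.8]
  ]
}}

```text
time: 13.65
tool_pos: [0.4939, -0.0399, 0.2101]
tool_rot: [0.006, 0.68, 0.734, 0.006]
contact_force: [0.0, -0.3, -5.1]
gripper_width: 0.179
```

```bash
cat > tray.py <<'E'
from h import *
import sys
def fit(P,nm):
    q=P.reshape(-1,3);q=q[np.isfinite(q).all(1)]
    n=np.hypot(q[:,0]-.595,q[:,1]+.172)<.085
    zf=np.median(q[n&(abs(q[:,2]-.004)<.004)][:,2]);
    r=q[n&(q[:,2]>.0125)&(q[:,2]<.022)]
    f=q[(np.hypot(q[:,0]-.595,q[:,1]+.172)<.03)]
    print(nm,len(r),cv2.minAreaRect((r[:,:2]*1000).astype(np.float32)),"rim z",np.percentile(r[:,2],[50,90]).round(4),"floor",np.median(f[:,2]) if len(f) else None)
if __name__=="__main__":
    for n in ("w1","scene","side"):
        z=np.load(n+".npz");fit(cloud(z["d"],z["K"],z["E"]),n)
    im,d,K,E=grab("wrist");np.savez("w3.npz",im=im,d=d,K=K,E=E);fit(cloud(d,K,E),"w3");cv2.imwrite("pics/w3.png",im[...,::-1])
E
python3 tray.py; python3 st.py
```

```text
w1 420 ((592.9861450195312, -173.7094268798828), (83.99456024169922, 126.48222351074219), 3.3801207542419434) rim z [0.0158 0.0169] floor 0.0020527420086211
scene 336 ((596.0438232421875, -171.43727111816406), (88.7466049194336, 124.00221252441406), 3.371634006500244) rim z [0.0169 0.0189] floor 0.00384498283564616
side 237 ((593.38671875, -174.0990753173828), (85.26690673828125, 126.93643951416016), 3.6880135536193848) rim z [0.018  0.0206] floor 0.005143757023333473
w3 314 ((605.7982177734375, -143.05838012695312), (55.52519989013672, 65.78297424316406), 3.296882152557373) rim z [0.0153 0.0163] floor 0.0017034007825919573
t 13.7 stand xyz mm [-123.5 -164.6  210.3] F [ 0.2 -1.  -5.9] M [ 0.23 -0.03 -0.  ] yaw 4.24 tilt [-0.0044  0.0177] w 0.181
```

View pics/w3.png

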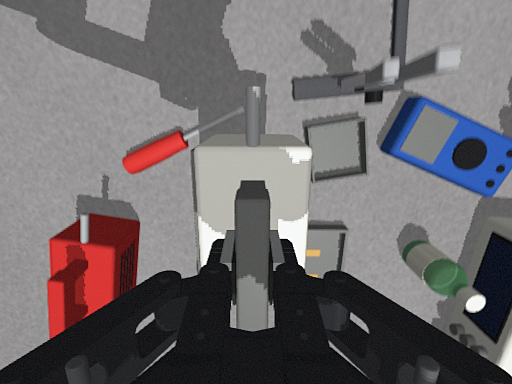

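The wrist view shows the meter in the grip, with the charging tray's right part visible at (325,255) behind it and the parts tray at (335,148). Continuing.

```bash
cat > go.py <<'E'
from h import *
s=state();T=Tt(s)
bar=T[:3,3]-0.020*T[:3,2]; foot=bar+.115*T[:3,2]   # in-hand model
foot=foot+np.array([-.0006,-.0007,0])*0
tgt=np.array([.5935,-.1735,0])
d=tgt-foot;d[2]=0
print("t",s["time"],"foot",foot.round(4),"move tool mm",(T[:3,:3].T@d*1000).round(1),"tilt",T[2,:2].round(4),"yaw",np.degrees(np.arctan2(T[1,1],T[0,1])).round(2),"F",s["contact_force"].round(1))
E
python3 go.py
```

```text
t 13.7 foot [ 0.496  -0.0434  0.1153] move tool mm [-137.    87.6    2.2] tilt [-0.0044  0.0177] yaw 4.24 F [ 0.4 -1.  -5.9]
```

>>> {"api": "step_arm", "payload": {
  "steps": [
    [-15,8,0,0.3],
    [-15,10,0,0.3],
    [-15,10,0,0],
    [-15,10,0,0],
    [-15,10,0,0],
    [-12,8,0,0],
    [-8,6,0,0],
    [0,0,0,0]
  ]
}}

```text
time: 14.5
tool_pos: [0.5661, -0.1459, 0.2109]
tool_rot: [0.008, 0.686, 0.727, 0.004]
contact_force: [0.0, 0.7, -5.6]
gripper_width: 0.18
```

>>> {"api": "step_arm", "payload": {
  "steps": [
    [-5,4,0,0],
    [-5,4,0,0],
    [0,0,0,0],
    [0,0,0,0]
  ]
}}

```text
time: 14.9
tool_pos: [0.5747, -0.1549, 0.2107]
tool_rot: [0.007, 0.686, 0.728, 0.004]
contact_force: [-0.1, 1.0, -5.3]
gripper_width: 0.175
```

```bash
python3 go.py
```

```text
t 14.9 foot [ 0.5762 -0.1553  0.1157] move tool mm [-19.1  16.2   0.3] tilt [-0.0052  0.0148] yaw 3.37 F [-0.1  1.  -5.3]
```

>>> {"api": "step_arm", "payload": {
  "steps": [
    [-5,4,3,0],
    [-5,4,5,0],
    [-5,4,5,0],
    [-4,3,5,0],
    [0,0,5,0],
    [0,0,5,0],
    [0,0,5,0],
    [0,0,5,0]
  ]
}}

```text
time: 15.7
tool_pos: [0.5927, -0.1742, 0.1697]
tool_rot: [0.007, 0.686, 0.728, 0.004]
contact_force: [-0.4, -0.3, -5.9]
gripper_width: 0.178
```

>>> {"api": "step_arm", "payload": {
  "steps": [
    [0,0,5,0],
    [0,0,5,0],
    [0,0,5,0],
    [0,0,3,0],
    [0,0,0,0],
    [0,0,0,0]
  ]
}}

```text
time: 16.3
tool_pos: [0.5922, -0.1735, 0.1488]
tool_rot: [0.006, 0.686, 0.728, 0.003]
contact_force: [-0.4, 0.3, -5.1]
gripper_width: 0.175
```

```bash
python3 go.py; python3 - <<'E'
from h import *
yaw=np.radians(3.4);ex=np.array([np.cos(yaw),np.sin(yaw)]);ey=np.array([-ex[1],ex[0]]);c=np.array([.5935,-.1735])
ims=[]
for n in ("scene","side","wrist"):
    im,d,K,E=grab(n);np.savez(n+"3.npz",im=im,d=d,K=K,E=E)
    P=cloud(d,K,E).reshape(-1,3);C=im.reshape(-1,3).astype(int)
    X=(P[:,:2]-c)@ex;Y=(P[:,:2]-c)@ey;Z=P[:,2]
    f=np.isfinite(X)
    w=f&(C.min(1)>90)&(abs(X)<.06)&(abs(Y)<.08)
    tb=np.percentile(Z[w],90)
    top=w&(abs(Z-tb)<.006)
    g=lambda v:np.percentile(v,[1,5,50,95,99]).round(4)
    print(n,w.sum(),"top z",tb.round(4),"X",g(X[top]),"Y",g(Y[top]))
    A=np.c_[X[top],Y[top],np.ones(top.sum())];print("  plane",np.linalg.lstsq(A,Z[top],rcond=None)[0].round(3))
    side=w&(Z<tb-.012)&(Z>tb-.07)
    if side.sum()>20: print("  body X",g(X[side]),"Y",g(Y[side]),"Zmin",np.percentile(Z[w],1).round(4))
    r=f&(Z>.0135)&(Z<.021)&(abs(X)<.06)&(abs(Y)<.08)&(C.max(1)<110)
    if r.sum()>20: print("  rim X",g(X[r]),"Y",g(Y[r]))
    if n!="wrist": ims.append(im)
a=cv2.resize(ims[0][200:310,140:240],None,fx=4,fy=4);b=cv2.resize(ims[1][185:295,265:365],None,fx=4,fy=4)
cv2.imwrite("pics/s3.png",np.hstack([a,b])[...,::-1])
E
```

```text
t 16.3 foot [ 0.5934 -0.1738  0.0538] move tool mm [0.3 0.1 0. ] tilt [-0.0039  0.0129] yaw 3.44 F [-0.4  0.3 -5.1]
scene 2049 top z 0.134 X [-0.0307 -0.0222  0.0128  0.0352  0.0364] Y [-0.073  -0.0534 -0.0081  0.0505  0.0543]
  plane [-0.003  0.003  0.133]
  body X [-0.0121  0.0321  0.0357  0.0379  0.0384] Y [-0.0544 -0.0538 -0.018   0.0495  0.0528] Zmin -0.0026
  rim X [-0.0372 -0.024   0.0412  0.0444  0.0452] Y [-0.06   -0.0592 -0.0094  0.0626  0.0637]
side 1411 top z 0.1633 X [-0.0223 -0.022  -0.0095  0.0087  0.0118] Y [-0.0387 -0.0353 -0.0155  0.0017  0.0044]
  plane [0.07  0.028 0.163]
  body X [-0.0365 -0.034  -0.0123  0.0291  0.032 ] Y [-0.0735 -0.058  -0.0374  0.0324  0.0483] Zmin -0.0034
  rim X [-0.043  -0.0425 -0.0385  0.0388  0.0402] Y [-0.0644 -0.0633 -0.0288  0.0586  0.0612]
wrist 14295 top z 0.1757 X [-0.0095 -0.0083 -0.0019  0.005   0.0056] Y [-0.0318 -0.0304 -0.0159 -0.0018  0.0297]
  plane [ 0.026 -0.018  0.176]
  body X [-0.0367 -0.0333 -0.0009  0.0307  0.0331] Y [-0.0198 -0.0072  0.0337  0.0572  0.0758] Zmin -0.0037
  rim X [-0.0418 -0.0409 -0.0176  0.0267  0.0372] Y [0.0486 0.0516 0.0599 0.0619 0.0619]
```

View pics/s3.png

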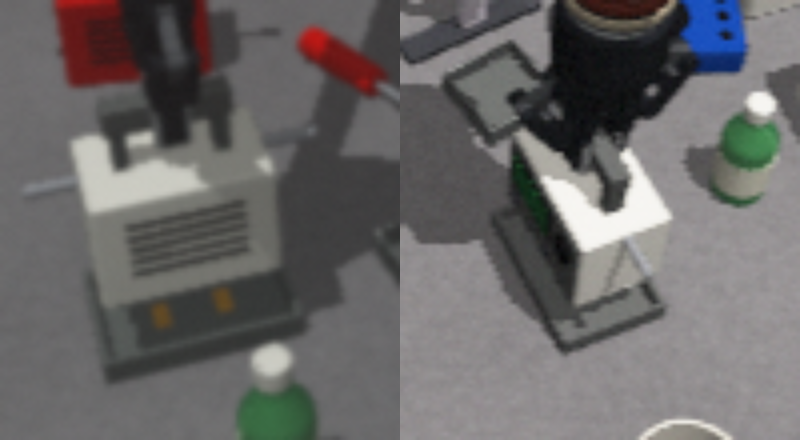

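```bash
python3 - <<'E'
from h import *
yaw=np.radians(3.4);ex=np.array([np.cos(yaw),np.sin(yaw)]);ey=np.array([-ex[1],ex[0]]);c=np.array([.5935,-.1735])
def med(v,lo,hi,st=.001):
    h,e=np.histogram(v,np.arange(lo,hi,st));return " ".join(map(str,h))
for n in ("scene","side","wrist"):
    z=np.load(n+"3.npz");im,d=z["im"],z["d"]
    P=cloud(d,z["K"],z["E"]).reshape(-1,3)
    P=P[np.isfinite(P).all(1)]
    X=(P[:,:2]-c)@ex;Y=(P[:,:2]-c)@ey;Z=P[:,2]
    r=(Z>.012)&(Z<.022);b=(Z>.065)&(Z<.128)
    print(n)
    print(" rim +x",med(X[r&(abs(Y)<.05)],.034,.05)," -x",med(X[r&(abs(Y)<.05)],-.05,-.034))
    print(" box +x",med(X[b&(abs(Y)<.045)],.026,.045)," -x",med(X[b&(abs(Y)<.045)],-.045,-.026))
    print(" rim -y",med(Y[r&(abs(X)<.035)],-.07,-.052)," +y",med(Y[r&(abs(X)<.035)],.052,.07))
    print(" box -y",med(Y[b&(abs(X-.015)<.015)],-.065,-.045)," +y",med(Y[b&(abs(X+.015)<.015)],.045,.065))
E
```

```text
scene
 rim +x 0 0 0 0 7 5 8 15 29 31 16 2 1 0 0  -x 0 0 0 0 0 0 0 0 0 0 0 0 0 0 0
 box +x 0 0 0 0 0 2 11 44 143 217 203 103 37 7 0 0 0 0  -x 0 0 0 0 0 0 0 0 0 0 0 0 0 0 0 0 0 0
 rim -y 0 0 0 0 0 0 0 0 0 3 8 9 6 8 0 0 0 0  +y 0 0 0 0 0 0 0 3 6 2 6 3 1 0 0 0 0 0
 box -y 1 0 0 1 0 1 0 0 0 0 11 0 0 0 0 0 0 0 0 0  +y 0 0 0 0 0 0 0 0 0 0 0 0 0 0 0 0 0 0 0 0
side
 rim +x 0 0 0 1 5 0 0 0 1 0 0 0 0 0 0  -x 0 0 0 0 0 0 3 13 10 9 11 9 1 1 0
 box +x 0 0 0 0 0 0 0 0 0 0 0 0 0 0 0 0 0 0  -x 0 0 0 2 13 44 54 34 41 13 1 0 0 0 0 0 0 0
 rim -y 0 0 0 0 0 2 7 9 11 7 7 4 0 1 0 0 0 0  +y 0 0 0 0 2 1 1 1 0 1 0 0 0 0 0 0 0 0
 box -y 0 0 0 0 0 2 5 25 20 14 5 0 0 0 0 0 0 0 0 0  +y 0 0 0 0 0 0 0 0 0 0 0 0 0 0 0 0 0 0 0 0
wrist
 rim +x 0 0 0 0 1 1 2 2 0 0 0 0 0 0 0  -x 0 0 0 0 0 0 0 0 3 4 2 2 0 0 0
 box +x 0 0 0 0 0 0 0 2 13 0 0 0 0 0 0 0 0 0  -x 0 0 0 0 6 2 15 58 151 107 4 0 0 0 0 0 0 0
 rim -y 0 0 0 0 0 0 0 0 0 0 0 0 0 0 0 0 0 0  +y 0 0 0 0 0 0 68 95 72 58 0 0 0 0 0 0 0 0
 box -y 0 0 0 0 0 0 0 0 0 0 0 0 0 0 0 0 0 0 0 0  +y 0 0 0 1 0 0 1 0 300 151 9 7 6 8 7 6 7 9 7 8
```

Three-camera comparison says to shift about +1.2 mm in x and about +0.5 mm in y. Then I descend.

>>> {"api": "step_arm", "payload": {
  "steps": [
    [0.4,0.8,3,0],
    [0.2,0.4,4,0],
    [0,0,4,0],
    [0,0,4,0],
    [0,0,4,0],
    [0,0,4,0],
    [0,0,0,0]
  ]
}}

```text
time: 17.15
tool_pos: [0.594, -0.173, 0.1242]
tool_rot: [0.006, 0.686, 0.728, 0.003]
contact_force: [0.3, 0.5, -5.4]
gripper_width: 0.177
```

```bash
python3 go.py
```

```text
t 17.15 foot [ 0.5953 -0.1733  0.0292] move tool mm [-0.1 -1.8 -0. ] tilt [-0.0042  0.0134] yaw 3.44 F [ 0.3  0.5 -5.4]
```

>>> {"api": "step_arm", "payload": {
  "steps": [
    [0,-0.4,3,0],
    [0,-0.1,3,0],
    [0,0,2,0],
    [0,0,2,0],
    [0,0,2,0],
    [0,0,0,0]
  ]
}}

```text
time: 17.75
tool_pos: [0.5938, -0.1732, 0.1114]
tool_rot: [0.006, 0.686, 0.728, 0.004]
contact_force: [-0.1, 0.6, -5.2]
gripper_width: 0.176
```

```bash
python3 go.py
```

```text
t 17.75 foot [ 0.5951 -0.1735  0.0164] move tool mm [ 0.1 -1.6 -0. ] tilt [-0.0044  0.0138] yaw 3.43 F [-0.1  0.6 -5.2]
```

No contact on the rim, and the foot is now inside by the model. I'll ease it down.

>>> {"api": "step_arm", "payload": {
  "steps": [
    [0,0,2,0],
    [0,0,2,0],
    [0,0,2,0],
    [0,0,1,0],
    [0,0,0,0]
  ]
}}

```text
time: 18.25
tool_pos: [0.5941, -0.1733, 0.104]
tool_rot: [0.007, 0.686, 0.728, 0.004]
contact_force: [0.2, -0.3, -5.1]
gripper_width: 0.176
```

```bash
python3 go.py
```

```text
t 18.25 foot [ 0.5955 -0.1737  0.0091] move tool mm [ 0.3 -2.  -0. ] tilt [-0.0047  0.0143] yaw 3.44 F [ 0.2 -0.3 -5.1]
```

>>> {"api": "step_arm", "payload": {
  "steps": [
    [0,-0.2,1.5,0],
    [0,0,1,0],
    [0,0,1,0],
    [0,0,0,0]
  ]
}}

```text
time: 18.65
tool_pos: [0.594, -0.1734, 0.1003]
tool_rot: [0.007, 0.686, 0.728, 0.004]
contact_force: [-0.1, -0.6, -4.9]
gripper_width: 0.178
```

```bash
python3 go.py
```

```text
t 18.65 foot [ 0.5954 -0.1737  0.0054] move tool mm [ 0.3 -1.9 -0. ] tilt [-0.0047  0.0145] yaw 3.44 F [-0.1 -0.6 -4.9]
```

>>> {"api": "step_arm", "payload": {
  "steps": [
    [0,0,0.7,0],
    [0,0,0.7,0],
    [0,0,0.5,0],
    [0,0,0,0]
  ]
}}

```text
time: 19.05
tool_pos: [0.5945, -0.1736, 0.1001]
tool_rot: [0.007, 0.686, 0.728, 0.004]
contact_force: [-0.6, 0.1, -4.6]
gripper_width: 0.176
```

```bash
python3 go.py
```

```text
t 19.05 foot [ 0.5959 -0.174   0.0051] move tool mm [ 0.7 -2.4 -0. ] tilt [-0.0051  0.015 ] yaw 3.45 F [-0.6  0.1 -4.6]
```

>>> {"api": "step_arm", "payload": {
  "steps": [
    [0,0,1.2,0],
    [0,0,1.2,0],
    [0,0,0,0]
  ]
}}

```text
time: 19.35
tool_pos: [0.595, -0.1739, 0.0999]
tool_rot: [0.007, 0.685, 0.728, 0.004]
contact_force: [-2.3, 1.4, -1.7]
gripper_width: 0.173
```

```bash
python3 go.py
```

```text
t 19.35 foot [ 0.5965 -0.1743  0.0049] move tool mm [ 1.  -2.9 -0.1] tilt [-0.0055  0.0155] yaw 3.45 F [-2.3  1.4 -1.7]
```

>>> {"api": "step_arm", "payload": {
  "steps": [
    [0,-0.8,1.2,0],
    [0,-0.5,1.2,0],
    [0,0,0,0]
  ]
}}

```text
time: 19.65
tool_pos: [0.595, -0.174, 0.0999]
tool_rot: [0.008, 0.685, 0.728, 0.005]
contact_force: [-1.3, 0.3, -0.4]
gripper_width: 0.177
```

```bash
python3 go.py; python3 - <<'E'
from h import *
im,*_=grab("scene");im2,*_=grab("side")
a=cv2.resize(im[200:310,140:240],None,fx=4,fy=4);b=cv2.resize(im2[185:295,265:365],None,fx=4,fy=4)
cv2.imwrite("pics/s4.png",np.hstack([a,b])[...,::-1])
E
```

```text
t 19.65 foot [ 0.5968 -0.1745  0.0049] move tool mm [ 1.2 -3.2 -0.1] tilt [-0.0059  0.0184] yaw 3.46 F [-1.3  0.3 -0.4]
```

View pics/s4.png

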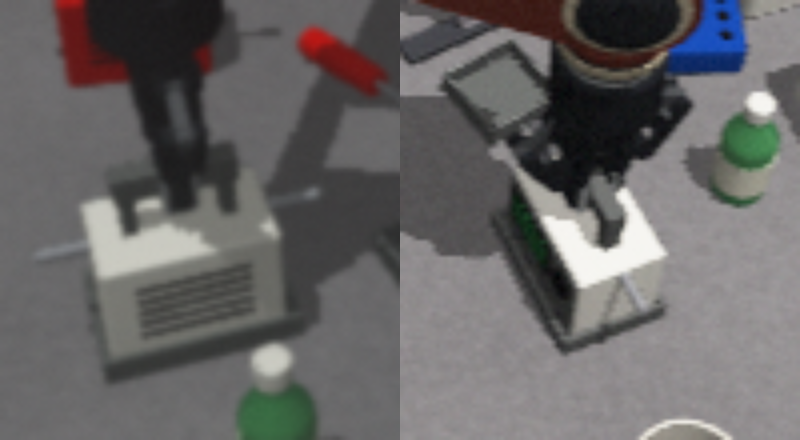

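The meter stands inside the tray walls in both views and its weight is on the floor. Releasing.

>>> {"api": "step_arm", "payload": {
  "steps": [
    [0,0,0,0],
    [0,0,0,0],
    [0,0,0,0]
  ],
  "claw": 40
}}

```text
time: 20.05
tool_pos: [0.5967, -0.175, 0.0999]
tool_rot: [0.011, 0.686, 0.728, 0.006]
contact_force: [0.2, -0.9, -0.7]
gripper_width: 0.395
```

>>> {"api": "step_arm", "payload": {
  "steps": [
    [0,-1,-4,0],
    [0,-0.5,-6,0],
    [0,0,-10,0],
    [0,0,-15,0],
    [0,0,-20,0],
    [0,0,-20,0],
    [0,0,-20,0],
    [0,0,0,0]
  ]
}}

```text
time: 20.85
tool_pos: [0.5942, -0.1751, 0.2057]
tool_rot: [0.015, 0.686, 0.728, 0.007]
contact_force: [0.2, -0.1, 0.4]
gripper_width: 0.403
```

```bash
python3 go.py; python3 - <<'E'
from h import *
yaw=np.radians(3.4);ex=np.array([np.cos(yaw),np.sin(yaw)]);ey=np.array([-ex[1],ex[0]]);c=np.array([.5935,-.1735])
ims=[]
for n in ("scene","side","wrist"):
    im,d,K,E=grab(n)
    if n!="wrist": ims.append(im)
    P=cloud(d,K,E).reshape(-1,3);P=P[np.isfinite(P).all(1)]
    X=(P[:,:2]-c)@ex;Y=(P[:,:2]-c)@ey;Z=P[:,2]
    top=(Z>.07)&(Z<.1)&(abs(X)<.04)&(abs(Y)<.06);t=np.median(Z[top])
    top&=abs(Z-t)<.004
    A=np.c_[X[top],Y[top],np.ones(top.sum())];print(n,"top",t.round(4),"plane",np.linalg.lstsq(A,Z[top],rcond=None)[0].round(3),cv2.minAreaRect((P[top][:,:2]*1000).astype(np.float32)))
    b=(Z>.11)&(Z<.13)&(abs(X)<.03)&(abs(Y)<.045);print("  bar",cv2.minAreaRect((P[b][:,:2]*1000).astype(np.float32)),np.median(Z[b]))
a=cv2.resize(ims[0][200:310,140:240],None,fx=4,fy=4);b=cv2.resize(ims[1][185:295,265:365],None,fx=4,fy=4)
cv2.imwrite("pics/s5.png",np.hstack([a,b])[...,::-1])
E
```

```text
t 20.85 foot [ 0.5971 -0.1761  0.1107] move tool mm [ 2.8 -3.4 -0.1] tilt [-0.0123  0.0303] yaw 3.44 F [ 0.2 -0.1  0.4]
scene top 0.0833 plane [-0.007  0.001  0.083] ((597.1693725585938, -173.2425537109375), (72.50527954101562, 117.97071838378906), 3.248661994934082)
  bar ((599.2195434570312, -172.98544311523438), (18.12467384338379, 75.79535675048828), 3.469360828399658) 0.12542278625614045
side top 0.0842 plane [0.011 0.    0.085] ((594.882568359375, -173.68280029296875), (71.32306671142578, 117.40595245361328), 4.293056964874268)
  bar ((595.5808715820312, -175.8526611328125), (16.84095001220703, 78.90744018554688), 4.104340076446533) 0.12622563172275703
wrist top 0.0812 plane [ 0.004 -0.004  0.081] ((595.4567260742188, -171.11900329589844), (71.51893615722656, 115.46683502197266), 3.505666494369507)
  bar ((596.7119140625, -174.19415283203125), (15.654083251953125, 75.2317886352539), 2.9744887351989746) 0.12619577859053974
```

View pics/s5.png

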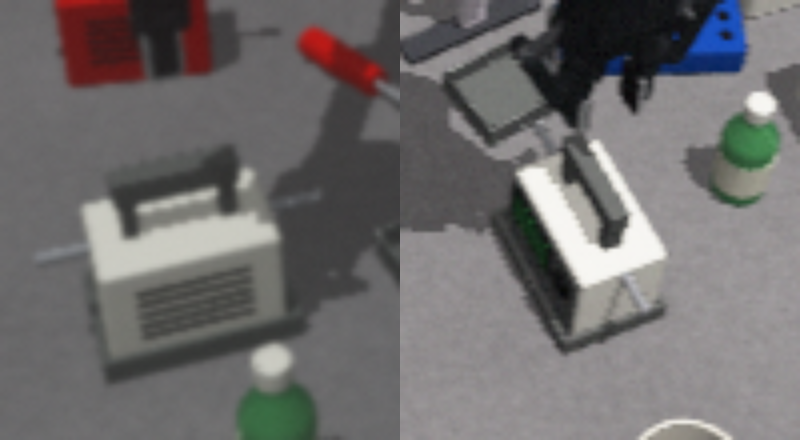

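```bash
python3 -c "
from plant import *
print(state()['contact_force'].round(1)); print(job_done())"
```

```text
[-0.4  0.2 -0.3]
the job is handed in; nothing more can be done
None
```

The pale meter is standing in the charging tray, released, and the job is handed in after about 21 s of the 72 s allowed. `job_done` reports no verdict.

**The lift:** I measured the hooks leaning about 0.27 rad towards −x. I followed the slot up 87 mm, drew the meter out on the open side and lowered it into the tray. Sideways force on the tool during the lift was at most about 2 N whenever I read it.

**Last checks:**
- **Height:** the top of the box is at z ≈ 0.083–0.084 m from the scene and side cameras (0.084 expected). The wrist camera reads 0.081, and it reads about 2 mm low elsewhere too.
- **Tilt:** 0.011 rad or less in all three cameras.
- **Yaw:** about 3.0–4.3° depending on the camera. The tray is at about 3.4°.
- **Position:** about 1–4 mm off the tray's centre, mostly along +x. The cameras disagree with each other by 1–2 mm. The allowed offset is 6 mm.
- **Gripper:** raised about 10 cm, open and clear of the meter, with no force above sensor noise.
- **Bystanders:** nothing looked moved in the pictures, but I did not measure their positions again.

**Drift:** the tool's tilt crept up during the moves, from near zero to about 0.03 rad at times. It was about 0.018 rad when I set the meter down, and the meter levelled on release.

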